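# Pop the battery hatch of the microscope readout

## Robot

A 7-joint arm with a two-finger parallel gripper is mounted at the origin on a cart in front of the work surface, level with it; the furniture and walls round the work are solid. World frame = base frame: x ahead of the robot, y to its left, z up, the work surface at z = 0. Lengths are in m, angles in rad, forces in N, time in s.
With the tool pointing down it reaches from about 0.425 to 0.825 m from the base axis. Payload 3.6 kg.
Tool frame: the origin (TCP) lies on the centre line of the jaws, within the pads' length; the fingertips stand 19 mm ahead of it and the grasp point (between the pads) is the TCP (bot.tip_extent is the distance from the TCP to the fingertips, in m); z points along the fingers, y is the line along which they close (so a half turn about z gives the same grasp; the last joint's range is limited). The gripper opens to 85 mm and grips with 20 to 120 N. Pads are 22 mm wide; open, the fingers measure 114 mm over their backs; the gripper's body (76 mm by 85 mm) begins 54 mm behind the grasp point. The pads swing forward as they close: fully open they stand 13 mm farther back than shut.
Start: joints at [-1.26, 0.615, -0.013, 1.423, 0.008, 1.103, -0.04], TCP at [0.215, 0.613, 0.25] pointing down, gripper open.
Joint ranges: [-3.12, 3.12], [-0.3, 2.06], [-1.34, 1.32], [0.26, 2.42], [-1.36, 4.5], [0.01, 1.98], [-2.84, 2.84]. Speed limits (rad/s): [2.79, 2.79, 3.14, 3.14, 3.14, 3.14, 3.14].

## Interface

Orientations are given as a unit quaternion [x, y, z, w].
In Python, from workcell import sensors, viewer, order, bot gives the robot as it stands. The module is installed in compiled form; this text tells all that it offers.
- The arm moves only by the shell command python3 -m jog 'ROWS' [FORCE]. ROWS is text: rows parted by semicolons, each of 7 numbers parted by spaces: the turn, a rotation vector about the world's x, y, z in rad, then the shift along the world's x, y, z in m, then the closure, from -1 (fully open) to 1 (shut). In form: rx ry rz tx ty tz grip; .... A call has 1 to 8 rows; each row shifts and turns the commanded pose from where the row before left it; what a row does not reach is not made up. A row lasts 1/10 s, in which the tool goes at most 50 mm and 8.59 degrees, less where a joint would pass 70% of its speed; a pose out of reach is approached as far as the arm can. A call is refused whole if a number of a shift passes 0.05 or a number of a turn 0.15, either way. A call with a gripper value outside its range is refused whole. The fingers move at their own pace and stop on an object; FORCE is the grip in N (left out, the last holds). Time passes only in rows, so rows that do not move let the fingers close. It gives the time, the measured TCP pose, the force, the opening and the grip force at its end, in the units of the state.
- sensors.sense(): the state, without advancing time (a new reading comes with each control period).
- viewer.get_image(name): name is "side" or "top"; returns the picture (480x640x3 uint8, blue, green, red); there is no depth.
- viewer.camera_params(name): a dict with "fx", "fy", "cx", "cy" (pixels), "extrinsics" (4x4, takes a point from world to camera coordinates). Camera axes: x right, y up, looking along -z (the intrinsics and any distortion apply to the point x, -y, -z); pixel columns grow to the right and rows downward; lengths in m; the calibration is good to about 2 mm. A picture is of the moment at which its call begins. camera_params takes no time and is no camera call.
- order.hand_in(): hands the job in; it is judged then, once.
The state is a dict: "time": time; "joints": joint angles; "joint_vel": joint speeds; "tau": joint torques, N m; "ee_pos": TCP position; "orientation": TCP orientation; "force": force on the tool from outside, world axes, zero at the start; "torque": the same for the moment, N m; "width": finger opening in m; "finger_force": force on a finger pad.
Only numpy, scipy, OpenCV 4.12 (cv2) and the standard library are available. Lean on these libraries where they do the work, as an engineer would, in place of code of your own. Each camera call takes 0.05 s, during which the arm holds its last target. There are 200 camera calls.

## Task

The readout on the bench has gone dead and needs fresh cells: with the fingertips alone, press its battery hatch down gently, once, on the ribbed thumb pad until the push-push latch lets go, then take the fingers right off and see that the hatch pops up by itself and stays open. Then push it on, back past upright until it rests against its stop, and leave it there so that the cells lie clear. Do not press the hatch shut again, do not grip, lift or shift the readout, and leave the fresh cells and the loupe as they stand.

Things in the scene. Friction and masses are not known exactly. Their poses are not given: they have to be found in the camera images.
- readout: loose bench readout, light grey case 120 (x) x 124 (y) x 26 mm, 1.5 to 2.1 kg, rubber feet. Origin: on the bench under the middle of the case. -x is its front (sloping panel with blank display and four keys, up to 41 mm high), z up. Behind the panel a dark battery block, x = -6 to 56 mm, y within 42 mm, 46 mm high, wears the light grey hatch as its cap
- hatch (a joint): hatch hinge, rad. 0 = shut and latched. Negative = pressed past shut, limit -0.07: the latch lets go past -0.04 (2 to 2.5 mm at the pad, about 3 N). Let go of then, it springs up in about 1.5 s to about 1.15 (half open) and hinge friction holds it. On from there it takes 1 to 3 N and stays where left. 1.83 = stop, leaning back past upright, edge 113 mm above the bench. Pushed shut again it latches
- thumb_pad (a point): middle of the ribbed thumb pad (24 x 36 mm, blue with black ribs) on the outer face of the hatch, 50 mm from the hinge axis, 53 mm above the bench when shut. It moves with the hatch; its z axis is square to the outer face (up when shut), its -x points from hinge to free edge
- hatch_edge (a point): middle of the free front edge of the hatch (a cap 67 mm long from the hinge, 92 mm wide); moves with it. Inside, a skirt stands 8 mm out along the edge, and in the middle the white latch cam (13 mm wide, 52 to 57 mm from the hinge) stands 16 mm out of the inner face: a finger that pushes the half-open hatch back from the front meets these first
- hatch_hinge (a point): middle of the hatch's hinge axis (along the readout's y), fixed on the readout, 58 mm behind its origin (+x), 47 mm above the bench. With the hatch on its stop the cam's tip stands right above the hinge axis, 56 mm over it
- latch_pin (a joint): sprung pin of the latch in its slot under the front of the hatch, slides along the readout's y, m: 0 while it holds the hatch, about +0.004 once the latch has let go. It goes below -0.003 only while an open hatch is being pushed shut again
- cell_a: fresh battery cell standing on end beside the readout, 15 mm in diameter, 50 mm tall, black and yellow; origin under its middle. To be left alone
- cell_b: second fresh cell, the same. To be left alone
- loupe: black eye loupe standing on its rim on the other side of the readout, 37 mm in diameter, 34 mm tall; origin under its middle. To be left alone
Not all that is in view belongs to the job. There is more than one size of the readout; the job needs the larger.

How it is judged:
On the way, in this order (a step that is already met when the one before it is completed fails the run):
1. the hatch is pressed down past its shut position by the fingers, so that the latch lets go (value of joint hatch below -0.03 rad and value of joint latch_pin above 0.0025 m and contact force between the fingers and readout above 0.5 N), for 0.03 s.
2. the hatch has popped up by itself and stays open, with the robot off the readout (value of joint hatch between 0.8 and 1.5 rad and contact force between each of the arm, the fingers and readout below 0.05 N), for 0.5 s.
At the end, for the whole second after the job is handed in: The hatch rests open past upright at or near its stop (joint above 1.68 rad), still and untouched; the readout stands flat within 20 mm of where it was; the two fresh cells and the loupe stand within 10 mm of where they were (value of joint hatch above 1.68 rad and velocity of joint hatch between -0.05 and 0.05 rad/s and distance of readout from where it was at the start of the episode below 0.02 m and angle between readout's own z axis and vertical below 0.05 rad and distance of each of cell_a, cell_b, loupe from where it was at the start of the episode below 0.01 m).
It fails at once if the hatch is pushed shut again after it has opened (value of joint latch_pin below -0.003 m).
It fails at once if the readout or its hatch is pressed or gripped with more than 25 N (contact force between the fingers and readout above 25 N).
It fails at once if the readout is lifted, tipped or shoved (more than 20 mm or 0.1 rad) (distance of readout from where it was at the start of the episode above 0.02 m or angle between readout's own z axis and vertical above 0.1 rad).
It fails at once if a fresh cell or the loupe is moved by more than 10 mm (distance of any of cell_a, cell_b, loupe from where it was at the start of the episode above 0.01 m).
It also fails if it takes over 38 s, if anything falls off the work surface, if the arm or the gripper's body presses on something with over 40 N, if the wrist force passes 120 N, or if a joint passes its speed limit or range.

## Working session

There is one attempt and no reset: what is moved stays moved. The work goes in short steps, Python scripts to look and compute and a shell command to move; the robot and the scene stay as the last step left them, time stands still between calls to the robot, and variables do not carry over. Pictures are saved under pics/ and viewed, at most 10 in all, crops included, and the job is handed in when it is done.

```bash
mkdir -p pics; python3 - <<'E'
from workcell import sensors, viewer, bot
import cv2
s=sensors.sense()
for k,v in s.items(): print(k,v)
print(bot.tip_extent)
for n in("side","top"):
    cv2.imwrite(f"pics/{n}0.png",viewer.get_image(n)); print(n,viewer.camera_params(n))
E
```

```text
time 0.0
joints [-1.25953823  0.61588214 -0.01259097  1.42492123  0.00809104  1.10338676
 -0.04036475]
joint_vel [-2.85353746e-04  1.15141640e-03  5.42723909e-04  4.86950960e-05
 -6.65897929e-04  5.06112695e-04  1.38980882e-04]
tau [ 2.57754109e-04 -4.69209838e+01  2.59415964e-01 -1.71036494e+01
  1.00956924e-02  9.65998624e-03  2.13227665e-06]
ee_pos [0.2151546  0.6125938  0.24915482]
orientation [ 1.68039294e-01  9.85779475e-01 -1.25902024e-03 -1.92671571e-04]
force [ 0.35410641 -0.7075816   0.24570336]
torque [-0.00179659 -0.00713756 -0.02526748]
finger_force 0.0
width 0.08550030624933729
0.019
side {'fx': 613.6528302583189, 'fy': 613.6528302583189, 'cx': 316.1034418555917, 'cy': 241.3742472018181, 'extrinsics': array([[ 0.9146918 , -0.403989  , -0.01148021, -0.48084945],
       [ 0.16078138,  0.33767836,  0.92742799, -0.13919317],
       [-0.37079409, -0.85015658,  0.37382553, -0.77718571],
       [ 0.        ,  0.        ,  0.        ,  1.        ]])}
top {'fx': 555.964351999196, 'fy': 555.964351999196, 'cx': 321.9107000483192, 'cy': 244.63442751417156, 'extrinsics': array([[ 2.40351342e-02, -9.99702060e-01,  4.25480673e-03,
        -1.99532139e-02],
       [ 9.79157372e-01,  2.43993541e-02,  2.01632120e-01,
        -5.25946363e-01],
       [-2.01675860e-01, -6.80129672e-04,  9.79452084e-01,
        -8.00002978e-01],
       [ 0.00000000e+00,  0.00000000e+00,  0.00000000e+00,
         1.00000000e+00]])}
```

View pics/side0.png

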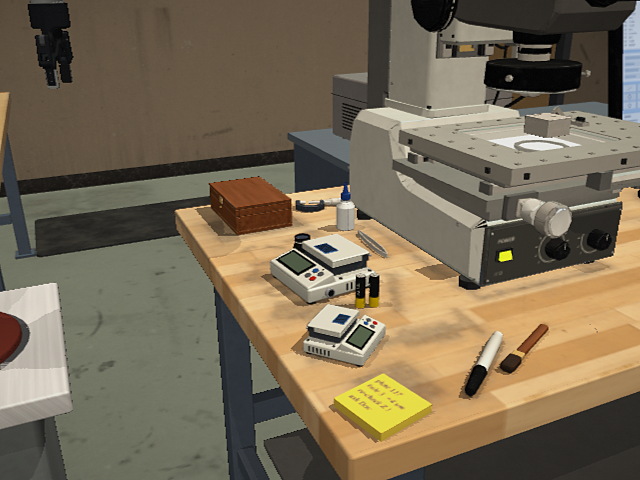

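View pics/top0.png

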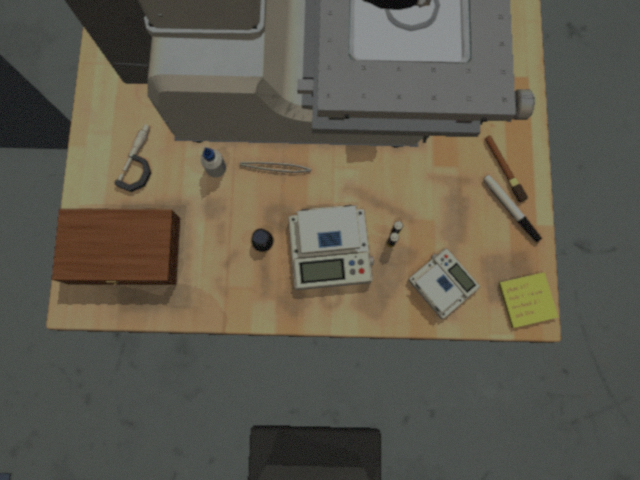

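The two candidates are the larger readout (top 330,247; side 320,268) and the smaller one (top 444,284; side 345,335). I choose the larger, with the loupe at top (262,240) and the cells at top (395,233). Next is one close crop of it, with both views side by side.

```bash
python3 - <<'E'
import cv2,numpy as np
t=cv2.imread("pics/top0.png")[195:305,240:415]; s=cv2.imread("pics/side0.png")[225:315,260:390]
t=cv2.resize(t,None,fx=4,fy=4,interpolation=cv2.INTER_CUBIC)
s=cv2.resize(s,None,fx=4,fy=4,interpolation=cv2.INTER_CUBIC)
cv2.imwrite("pics/top1.png",t);cv2.imwrite("pics/side1.png",s)
E
```

```text
(no output)
```

View pics/top1.png

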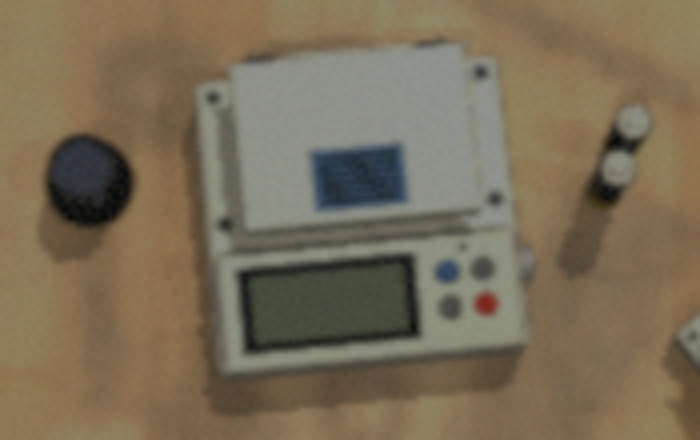

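View pics/side1.png

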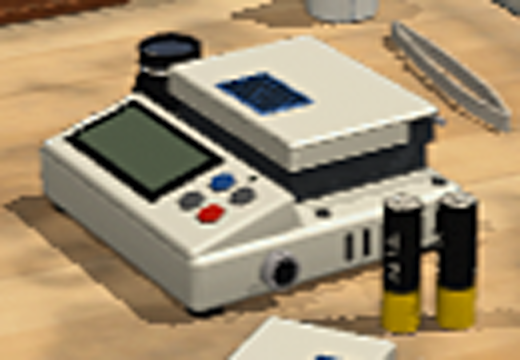

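The crop confirms the choice: pad middle at top (329.6,239.0) and side (326,248), hatch front corners at crop (246,229) and (480,208), cells to the right, loupe to the left.

```bash
cat > h.py <<'E'
import numpy as np
from workcell import viewer
def ray(n,u,v):
    p=viewer.camera_params(n);E=np.array(p["extrinsics"]);R=E[:3,:3];t=E[:3,3]
    d=np.array([(u-p["cx"])/p["fx"],-(v-p["cy"])/p["fy"],-1]);return -R.T@t,R.T@d
def at(n,u,v,z):
    c,d=ray(n,u,v);return c+d*(z-c[2])/d[2]
def proj(n,P):
    p=viewer.camera_params(n);E=np.array(p["extrinsics"]);q=E[:3,:3]@np.array(P)+E[:3,3]
    return np.array([p["cx"]-p["fx"]*q[0]/q[2],p["cy"]+p["fy"]*q[1]/q[2]])
T=lambda X,Y:((X+.5)/4-.5+240,(Y+.5)/4-.5+195)
S=lambda X,Y:((X+.5)/4-.5+260,(Y+.5)/4-.5+225)
E
python3 - <<'E'
from h import *
np.set_printoptions(precision=4,suppress=True)
pc=[(310,152),(403,145),(407,203),(316,210)]
P=[at("top",*T(*c),.053) for c in pc]; c=np.mean(P,0); print("pad top",c)
ps=[(217,87),(263,71),(316,102),(264,117)]
print("pad side",np.mean([at("side",*S(*q),.053) for q in ps],0))
for nm,a,b,z in(("front",(246,229),(480,208),.053),("back",(233,65),(463,45),.053),("case front",(222,375),(527,346),.0),):
    A=at("top",*T(*a),z);B=at("top",*T(*b),z);d=A-B;print(nm,A,B,"mid",(A+B)/2,"yaw",np.arctan2(-d[0],d[1]),np.hypot(*d[:2]))
for nm,q,z in(("loupe",(90,165),.034),("cellnear",(619,163),.05),("cellfar",(634,120),.05)):print(nm,at("top",*T(*q),z))
E
```

```text
pad top [ 0.5356 -0.0184  0.053 ]
pad side [ 0.5345 -0.0184  0.053 ]
front [0.5143 0.0245 0.053 ] [ 0.5247 -0.0651  0.053 ] mid [ 0.5195 -0.0203  0.053 ] yaw 0.11605286242101041 0.09015242177709679
back [0.5791 0.0316 0.053 ] [ 0.5894 -0.0578  0.053 ] mid [ 0.5842 -0.0131  0.053 ] yaw 0.11492581895396514 0.08994487184249753
case front [0.4645 0.0343 0.    ] [ 0.4792 -0.0882  0.    ] mid [ 0.4719 -0.027   0.    ] yaw 0.11991153237786503 0.12339543814209006
loupe [0.5421 0.0875 0.034 ]
cellnear [ 0.5444 -0.1189  0.05  ]
cellfar [ 0.5617 -0.1247  0.05  ]
```

```bash
python3 -m jog '0 0 0.06 0.02 -0.04 0 1;0 0 0.06 0.02 -0.04 0 1;0 0 0.06 0.02 -0.04 0 1;0 0 0.06 0.02 -0.04 0 1;0 0 0.06 0.02 -0.04 0 1;0 0 0.06 0.02 -0.04 0 1;0 0 0.06 0.02 -0.04 0 1;0 0 0.03 0.02 -0.04 0 1' 20; python3 - <<'E'
from h import *
for z in(.15,.2,.25): print(z,at("top",312,122,z),at("top",480,122,z),at("top",312,70,z))
print(at("top",300,142,0),at("top",115,283,.05),at("top",270,60,.1))
print(proj("side",[.64,-.05,.2]))
E
```

```text
time: 0.9
ee_pos: [0.3758, 0.2913, 0.2501]
orientation: [-0.057, 0.998, -0.0, -0.0]
force: [0.9, 1.0, 1.3]
width: -0.0001
finger_force: 0.0
0.15 [0.68418287 0.01123461 0.15      ] [ 0.69039073 -0.22804267  0.15      ] [0.7649162  0.01346599 0.15      ]
0.2 [0.66187236 0.00995752 0.2       ] [ 0.6676606  -0.21314576  0.2       ] [0.73714851 0.01203806 0.2       ]
0.25 [0.63956186 0.00868043 0.25      ] [ 0.64493048 -0.19824885  0.25      ] [0.70938082 0.01061014 0.25      ]
[0.71427638 0.03443116 0.        ] [0.45975408 0.30549331 0.05      ] [0.80793631 0.08068573 0.1       ]
[399.85750755 150.8820049 ]
```

```bash
python3 -m jog '0 0 0 0.02 -0.0387 0 1;0 0 0 0.02 -0.0387 0 1;0 0 0 0.02 -0.0387 0 1;0 0 0 0.02 -0.0387 0 1;0 0 0 0.02 -0.0387 -0.01 1;0 0 0 0.02 -0.0387 -0.01 1;0 0 0 0.02 -0.0387 -0.01 1;0 0 0 0.019 -0.0383 -0.01 1'; python3 -m jog '0 0 0 0 0 -0.03 1;0 0 0 0 0 -0.03 1;0 0 0 0 0 -0.03 1;0 0 0 0 0 -0.02 1;0 0 0 0 0 0 1'
```

```text
time: 1.7
ee_pos: [0.5348, -0.0177, 0.2097]
orientation: [-0.056, 0.998, 0.0, -0.0]
force: [1.5, -0.0, 0.6]
width: -0.0
finger_force: 0.0
time: 2.2
ee_pos: [0.5319, -0.016, 0.0974]
orientation: [-0.056, 0.998, 0.0, -0.004]
force: [0.0, 0.5, -0.2]
width: -0.0001
finger_force: 0.0
```

```bash
python3 - <<'E'
from h import *
import cv2
from workcell import sensors
t=viewer.get_image("top")[180:300,240:415]; s=viewer.get_image("side")[200:310,260:390]
z=lambda a:cv2.resize(a,(400,int(a.shape[0]*400/a.shape[1])),interpolation=cv2.INTER_CUBIC)
t,s=z(t),z(s);o=np.zeros((max(len(t),len(s)),800,3),np.uint8);o[:len(t),:400]=t;o[:len(s),400:]=s
cv2.imwrite("pics/c2.png",o);q=sensors.sense();print(q["ee_pos"],q["force"],q["time"])
E
```

```text
[ 0.53444812 -0.01593319  0.100331  ] [1.12275952 0.04131555 1.06139335] 2.3
```

View pics/c2.png

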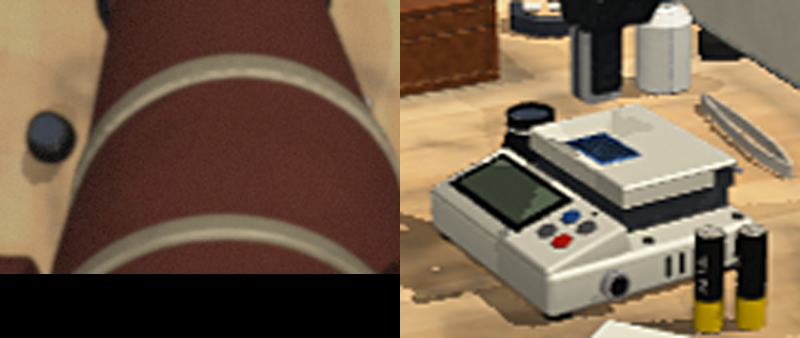

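The fingers stand right above the pad (tips at side ~(325,232), pad (326,248)). Next is a gentle descent.

```bash
python3 -m jog '0 0 0 0 -0.001 -0.008 1;0 0 0 0.001 0 -0.008 1;0 0 0 0 0 -0.005 1;0 0 0 0 0 -0.002 1;0 0 0 0 0 0 1;0 0 0 0 0 0 1'; python3 -m jog '0 0 0 0 0 -0.001 1;0 0 0 0 0 -0.001 1;0 0 0 0 0 0 1;0 0 0 0 0 0 1'
```

```text
time: 2.9
ee_pos: [0.5355, -0.017, 0.0774]
orientation: [-0.056, 0.998, -0.0, 0.0]
force: [-0.1, 0.0, -0.6]
width: -0.0001
finger_force: 0.0
time: 3.3
ee_pos: [0.5354, -0.0169, 0.0753]
orientation: [-0.056, 0.998, -0.0, 0.0]
force: [-0.2, 0.3, -0.1]
width: -0.0002
finger_force: 0.0
```

```bash
python3 -m jog '0 0 0 0 -0.001 -0.001 1;0 0 0 0 0 -0.001 1;0 0 0 0 0 -0.001 1;0 0 0 0 0 0 1;0 0 0 0 0 0 1'; python3 -m jog '0 0 0 0 0 -0.001 1;0 0 0 0 0 0 1;0 0 0 0 0 0 1'; python3 -m jog '0 0 0 0 0 -0.0007 1;0 0 0 0 0 0 1;0 0 0 0 0 0 1'
```

```text
time: 3.8
ee_pos: [0.5354, -0.018, 0.0723]
orientation: [-0.056, 0.998, -0.0, -0.0]
force: [-0.5, 0.0, 0.2]
width: 0.0001
finger_force: 0.1
time: 4.1
ee_pos: [0.5353, -0.018, 0.0714]
orientation: [-0.056, 0.998, -0.0, -0.0]
force: [-0.9, 0.3, 2.6]
width: 0.0001
finger_force: 1.4
time: 4.4
ee_pos: [0.5352, -0.018, 0.0706]
orientation: [-0.056, 0.998, -0.0, -0.0]
force: [-1.9, -1.2, 3.7]
width: 0.0006
finger_force: 1.6
```

```bash
python3 -m jog '0 0 0 0 0 -0.0007 1;0 0 0 0 0 0 1;0 0 0 0 0 0 1'; python3 -m jog '0 0 0 0 0 -0.0006 1;0 0 0 0 0 0 1;0 0 0 0 0 0 1'
```

```text
time: 4.7
ee_pos: [0.5352, -0.018, 0.0698]
orientation: [-0.056, 0.998, -0.0, -0.0]
force: [-2.1, -0.3, 2.9]
width: -0.0001
finger_force: 1.5
time: 5.0
ee_pos: [0.5352, -0.018, 0.0692]
orientation: [-0.056, 0.998, -0.0, -0.0]
force: [-2.1, -1.1, 2.5]
width: -0.0004
finger_force: 1.4
```

```bash
python3 -m jog '0 0 0 0 0 -0.0005 1;0 0 0 0 0 0 1;0 0 0 0 0 0 1'; python3 -m jog '0 0 0 0 0 0.03 1;0 0 0 0 0 0.05 1;0 0 0 0 0 0.05 1;0 0 0 0 0 0.02 1;0 0 0 0 0 0 1;0 0 0 0 0 0 1;0 0 0 0 0 0 1;0 0 0 0 0 0 1'; python3 -m jog '0 0 0 -0.03 0 0 1;0 0 0 -0.03 0 0 1;0 0 0 -0.03 0 0 1;0 0 0 -0.02 0 0 1;0 0 0 0 0 0 1;0 0 0 0 0 0 1;0 0 0 0 0 0 1;0 0 0 0 0 0 1'
cat > look.py <<'E'
import sys,cv2
from h import *
from workcell import sensors
t=viewer.get_image("top")[160:300,240:415]; s=viewer.get_image("side")[190:310,260:390]
z=lambda a:cv2.resize(a,(400,int(a.shape[0]*400/a.shape[1])),interpolation=cv2.INTER_CUBIC)
t,s=z(t),z(s);o=np.zeros((max(len(t),len(s)),800,3),np.uint8);o[:len(t),:400]=t;o[:len(s),400:]=s
cv2.imwrite(sys.argv[1],o);q=sensors.sense();print(q["ee_pos"],q["force"],q["time"])
E
python3 look.py pics/c3.png
```

```text
time: 5.3
ee_pos: [0.5351, -0.018, 0.0688]
orientation: [-0.056, 0.998, -0.0, -0.0]
force: [-2.0, -1.1, 3.6]
width: 0.0004
finger_force: 2.0
time: 6.1
ee_pos: [0.5346, -0.0178, 0.217]
orientation: [-0.056, 0.998, 0.0, -0.002]
force: [-0.2, 0.5, 0.3]
width: -0.0002
finger_force: 0.0
time: 6.9
ee_pos: [0.4265, -0.0179, 0.2186]
orientation: [-0.056, 0.998, -0.0, 0.0]
force: [0.8, 0.3, 0.4]
width: -0.0004
finger_force: 0.0
[ 0.42607455 -0.01789139  0.21861372] [ 0.47703002 -0.28749677  0.36894785] 7.0
```

View pics/c3.png

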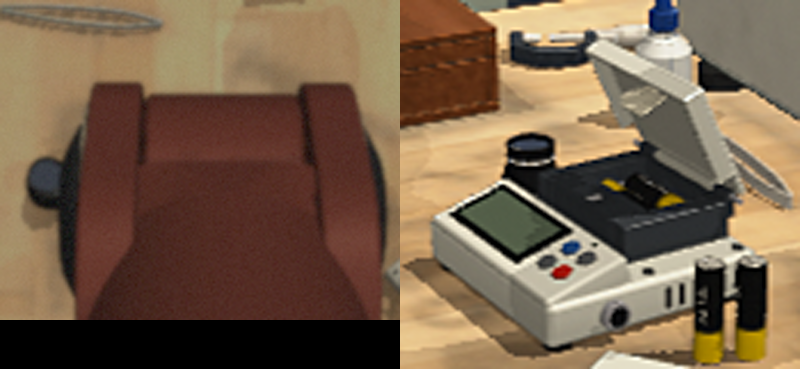

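The hatch stands about half open, with its edge at side crop (590,45)–(690,95); the cam is at (640,98) and the cells are visible. Before pushing, I check clearance to the microscope stage.

```bash
python3 - <<'E'
from h import *
def tri(a,b):
    (c1,d1),(c2,d2)=ray("top",*a),ray("side",*b)
    k=np.linalg.lstsq(np.c_[d1,-d2],c2-c1,rcond=None)[0];p,q=c1+k[0]*d1,c2+k[1]*d2;return (p+q)/2,np.linalg.norm(p-q)
print(tri((312,122),(409,140)),tri((513,105),(527,185)))
from workcell import sensors
print(sensors.sense()["joints"])
# edge ends of the hatch in side crop
for X,Y in((590,45),(690,95)): print(260+(X-400)*.325,190+Y*.325)
R=np.array([[.9934,-.1145],[.1145,.9934]]);h=np.array([.5847,-.0127])
for a in(1.0,1.05,1.1,1.15,1.2):
    print(a,[proj("side",[*(h+R@[-.067*np.cos(a),s]),.047+.067*np.sin(a)]) for s in(.046,-.046)])
E
```

```text
(array([0.67562124, 0.00471478, 0.19710394]), np.float64(0.025213272688958246)) (array([ 0.69334554, -0.25833815,  0.19778804]), np.float64(0.0018572268012458076))
[ 0.00947771  0.31882685 -0.02450106  2.07327109  0.01126448  0.74948549
  1.66106037]
321.75 204.625
354.25 220.875
1.0 [array([318.27737128, 207.14398672]), array([350.52987859, 224.40156078])]
1.05 [array([319.83279347, 205.78194582]), array([352.18933198, 222.91354957])]
1.1 [array([321.43221249, 204.50047052]), array([353.89287429, 221.51118538])]
1.15 [array([323.07107272, 203.30293212]), array([355.63561143, 220.19817933])]
1.2 [array([324.74472017, 202.19242839]), array([357.41255347, 218.97794511])]
```

```bash
python3 -m jog '0 0 0 0.015 -0.0045 -0.025 1;0 0 0 0.015 0 -0.025 1;0 0 0 0.015 0 -0.025 1;0 0 0 0.015 0 -0.025 1;0 0 0 0.014 0 -0.018 1;0 0 0 0 0 -0.008 1;0 0 0 0 0 0 1;0 0 0 0 0 0 1'; python3 -m jog '0 0 0 0.008 0.001 0 1;0 0 0 0.006 0.0007 0 1;0 0 0 0.004 0.0004 0 1;0 0 0 0.003 0.0003 0 1;0 0 0 0.003 0.0003 0 1;0 0 0 0.003 0.0003 0 1;0 0 0 0 0 0 1'
```

```text
time: 7.8
ee_pos: [0.4988, -0.0225, 0.0932]
orientation: [-0.056, 0.998, -0.0, -0.0]
force: [-0.7, 0.1, -0.1]
width: -0.0002
finger_force: 0.0
time: 8.5
ee_pos: [0.5268, -0.0194, 0.0928]
orientation: [-0.056, 0.998, -0.0, 0.0]
force: [0.0, 1.5, 0.7]
width: 0.0003
finger_force: 0.0
```

```bash
python3 -m jog '0 0 0 0.003 0.0003 0 1;0 0 0 0.003 0.0003 0 1;0 0 0 0.003 0.0003 0 1;0 0 0 0.003 0.0004 0 1;0 0 0 0.003 0.0003 0 1'; python3 -m jog '0 0 0 0.003 0.0003 0 1;0 0 0 0.003 0.0004 0 1;0 0 0 0.003 0.0003 0 1'; python3 -m jog '0 0 0 0.003 0.0003 0 1;0 0 0 0.003 0.0004 0 1;0 0 0 0.003 0.0003 0 1'
```

```text
time: 9.0
ee_pos: [0.5415, -0.0178, 0.0928]
orientation: [-0.056, 0.998, -0.0, -0.0]
force: [-0.3, -0.3, 0.3]
width: -0.0004
finger_force: 0.2
time: 9.3
ee_pos: [0.5505, -0.0168, 0.0928]
orientation: [-0.056, 0.998, -0.0, -0.0]
force: [-0.6, 0.2, 0.6]
width: -0.0003
finger_force: 0.2
time: 9.6
ee_pos: [0.5596, -0.0159, 0.0928]
orientation: [-0.056, 0.998, -0.0, -0.0]
force: [-0.3, -0.6, 0.4]
width: 0.0002
finger_force: 0.3
```

```bash
python3 -m jog '0 0 0 0.003 0.0003 0 1;0 0 0 0.003 0.0004 0 1'; python3 look.py pics/c4.png
```

```text
time: 9.8
ee_pos: [0.5656, -0.0152, 0.0928]
orientation: [-0.056, 0.998, -0.0, -0.0]
force: [-0.4, -0.5, 0.2]
width: -0.0002
finger_force: 0.3
[ 0.56599989 -0.01512817  0.09283257] [ 0.0424108   0.71956706 -0.39108807] 9.9
```

View pics/c4.png

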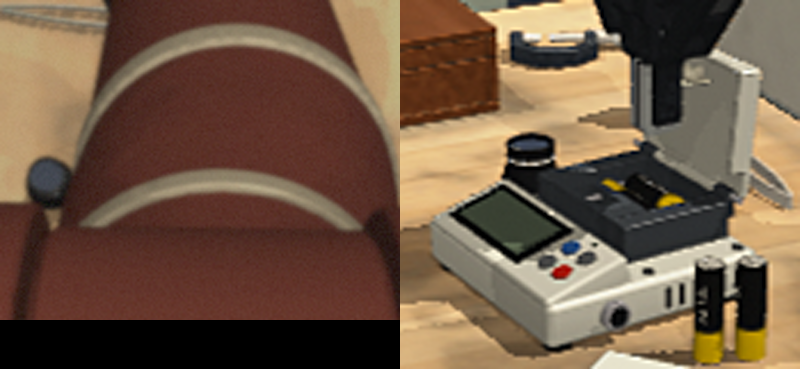

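The hatch is now near upright (edge at side crop (640,50)–(758,68)) with the finger on the cam. I push on to the stop.

```bash
python3 -m jog '0 0 0 0.002 0.0002 0 1;0 0 0 0.002 0.0002 0 1;0 0 0 0 0 0 1'; python3 -m jog '0 0 0 0.0015 0.0002 0 1;0 0 0 0 0 0 1;0 0 0 0 0 0 1';  python3 -m jog '0 0 0 0.0015 0.0002 0 1;0 0 0 0 0 0 1;0 0 0 0 0 0 1'
```

```text
time: 10.2
ee_pos: [0.5697, -0.0146, 0.0928]
orientation: [-0.056, 0.998, 0.0, 0.0]
force: [-0.0, 0.0, -0.3]
width: 0.0
finger_force: 0.1
time: 10.5
ee_pos: [0.5709, -0.0145, 0.0928]
orientation: [-0.056, 0.998, -0.0, 0.0]
force: [0.1, -0.0, 1.0]
width: 0.0001
finger_force: 0.1
time: 10.8
ee_pos: [0.5725, -0.0143, 0.0928]
orientation: [-0.056, 0.998, -0.0, 0.0]
force: [0.4, 0.5, -0.1]
width: 0.0002
finger_force: 0.1
```

```bash
for i in 1; do python3 -m jog '0 0 0 0.0015 0.0002 0 1;0 0 0 0 0 0 1;0 0 0 0 0 0 1'; python3 -m jog '0 0 0 0.001 0.0001 0 1;0 0 0 0 0 0 1;0 0 0 0 0 0 1'; done; python3 look.py pics/c5.png
```

```text
time: 11.1
ee_pos: [0.574, -0.0142, 0.0928]
orientation: [-0.056, 0.998, -0.0, 0.0]
force: [-0.4, 0.2, -0.6]
width: -0.0003
finger_force: 0.1
time: 11.4
ee_pos: [0.5749, -0.0141, 0.0928]
orientation: [-0.056, 0.998, -0.0, 0.0]
force: [-0.6, -1.0, 0.2]
width: -0.0
finger_force: 0.2
[ 0.57488508 -0.01404282  0.09278724] [-0.70007846  0.07147249  0.17077429] 11.5
```

View pics/c5.png

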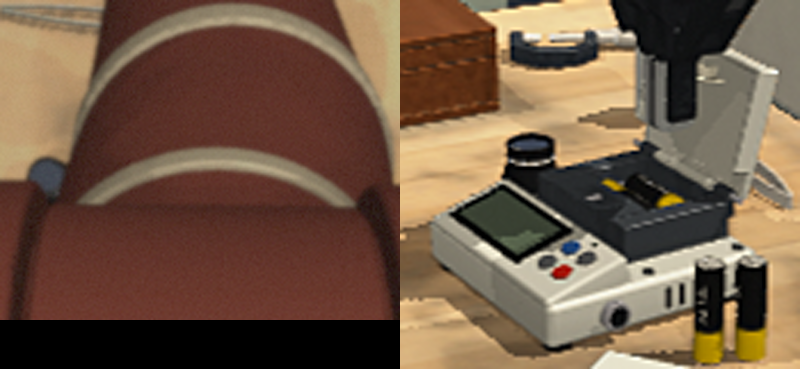

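```bash
python3 - <<'E'
from h import *
R=np.array([[.9934,-.1145],[.1145,.9934]]);h=np.array([.5847,-.0127])
for a in(1.6,1.7,1.8,1.83):
    p=proj("side",[*(h+R@[-.067*np.cos(a),-.046]),.047+.067*np.sin(a)]);print(a,p,(p[0]-260)/.325+400,(p[1]-190)/.325)
E
python3 -m jog '0 0 0 0.0015 0.0002 0 1;0 0 0 0 0 0 1;0 0 0 0 0 0 1'; python3 -m jog '0 0 0 0.001 0.0001 0 1;0 0 0 0 0 0 1;0 0 0 0 0 0 1'
```

```text
1.6 [372.24435957 212.86125431] 745.3672602270492 70.34232096325424
1.7 [375.93548708 212.40207769] 756.7245756397243 68.92946982127314
1.8 [379.54037937 212.37900516] 767.8165519114466 68.85847742904669
1.83 [380.59943524 212.45653617] 771.0751853395705 69.09703437790016
time: 11.8
ee_pos: [0.5757, -0.0139, 0.0926]
orientation: [-0.056, 0.998, -0.0, -0.001]
force: [-1.6, -1.1, 0.4]
width: -0.0001
finger_force: 1.0
time: 12.1
ee_pos: [0.5763, -0.0139, 0.0925]
orientation: [-0.056, 0.998, -0.0, -0.001]
force: [-4.9, -0.5, 1.7]
width: 0.0002
finger_force: 2.1
```

The force has risen to 5 N, so the hatch is at its stop. I back straight off and raise the arm.

```bash
python3 -m jog '0 0 0 -0.005 -0.0006 0 1;0 0 0 -0.015 -0.0017 0 1;0 0 0 -0.03 -0.0034 0 1;0 0 0 -0.03 -0.0034 0 1;0 0 0 -0.02 0 0.03 1;0 0 0 -0.02 0 0.03 1;0 0 0 0 0 0.03 1;0 0 0 0 0 0.03 1'; python3 -m jog '0 0 0 0 0 0 1;0 0 0 0 0 0 1;0 0 0 0 0 0 1;0 0 0 0 0 0 1;0 0 0 0 0 0 1'; python3 look.py pics/c6.png
```

```text
time: 12.9
ee_pos: [0.4584, -0.0226, 0.2147]
orientation: [-0.056, 0.998, 0.0, 0.002]
force: [0.1, -0.5, -0.0]
width: 0.0004
finger_force: 0.0
time: 13.4
ee_pos: [0.4571, -0.0228, 0.2119]
orientation: [-0.056, 0.998, 0.0, -0.001]
force: [0.5, 0.5, 1.4]
width: 0.0002
finger_force: 0.0
[ 0.45722162 -0.02285924  0.21217141] [ 0.32268492 -0.94820395 -0.21819908] 13.5
```

View pics/c6.png

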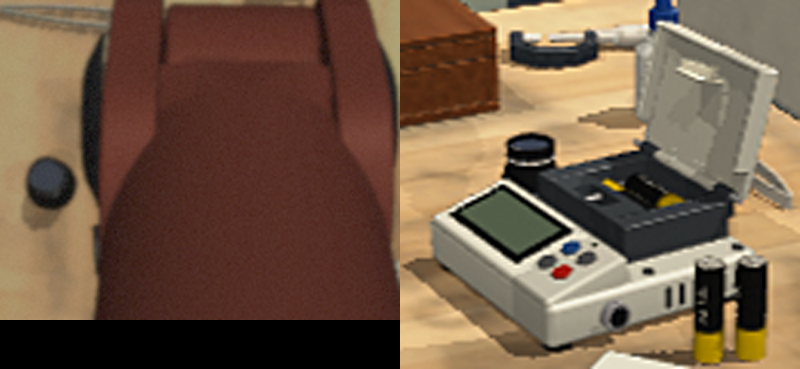

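The hatch rests past upright on its stop (edge corner at side crop (777,68)). The readout, cells and loupe have not moved, so I hand in.

```bash
python3 -c "
from workcell import order
print(order.hand_in())"
```

```text
the job is handed in; nothing more can be done
None
```

The job is handed in (the hand-in returned no verdict): the hatch was pressed once, popped up by itself, and was then pushed back to its stop and left there, with the readout, cells and loupe unmoved in the last picture.

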